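Press a loose lacquer tile flush with the bamboo spacer

ROBOT

A 6-joint arm with a two-finger parallel gripper is mounted at the origin on the work surface. World frame = base frame: x ahead of the robot, y to its left, z up, the work surface at z = 0. Lengths are in mm, angles in degrees, forces in N, time in s.
With the tool pointing down it reaches from about 350 to 850 mm from the base axis. Payload 8.1 kg.
Tool frame: the origin (TCP) lies at the very end of the fingers, on their centre line; the grasp point (between the pads) lies 19 mm behind it; z points along the fingers, y is the line along which they close (so a half turn about z gives the same grasp; the last joint's range is limited). The gripper opens to 85 mm and grips with 20 to 120 N. Pads are 22 mm wide; open, the fingers measure 114 mm over their backs; the gripper's body (76 mm by 85 mm) begins 54 mm behind the grasp point. The pads swing forward as they close: fully open they stand 13 mm farther back than shut.
Start: joints at [-79.32, 7.471, 85.268, -0, 87.261, -4.893], TCP at [161.1, -577.972, 231.292] pointing down, gripper open.
Joint ranges: [-169.43, 169.43], [-51.17, 129.36], [1.28, 143.12], [-76.62, 256.62], [0, 156.53], [-152.29, 152.29]. Speed limits (degrees/s): [136.94, 136.94, 159.86, 180, 180, 180].

INTERFACE

Orientations are given as [roll, pitch, yaw] about the fixed x, y, z axes, in that order (R = Rz(yaw) Ry(pitch) Rx(roll)).
In Python, from bench import * gives the robot as it stands.
- The arm moves only by the tool play_rows, never from a script. Its argument "increments" is a list of rows, each a list of 3 entries, a list of its own where there are three numbers: the gripper's target within -1 to 1 (fully open at 1, half-way at 0, shut at -1), then the shift along the tool's x, y, z in mm, then the turn about the tool's z in rad. A call has 1 to 12 rows; each row shifts and turns the commanded pose from where the row before left it, along the tool's axes as they then stand; what a row does not reach is not made up. A row lasts 1/12 s, in which the tool goes at most 41.7 mm and 7.16 degrees, less where a joint would pass 70% of its speed; a pose out of reach is approached as far as the arm can. A call is refused whole if a number of a shift passes 41.7 or a number of a turn 0.125, either way. A call with a gripper value outside its range is refused whole. The fingers move at their own pace and stop on an object; "force" is the grip in N (left out, the last holds). Time passes only in rows, so rows that do not move let the fingers close. It gives the time, the measured TCP pose, the force, the opening and the grip force at its end, in the units of the state.
- sense(): the state, without advancing time (a new reading comes with each control period).
- snapshot(name): name is "scene" or "top" or "wrist"; returns a dict with "color" (400x640x3 uint8, red, green, blue), "intrinsics" (3x3 intrinsics, pixels), "world_from_camera" (4x4, takes a point from camera to world coordinates). Camera axes: x right, y down, z forward; pixel columns grow to the right and rows downward; lengths in mm; the calibration is good to about 2 mm. The wrist camera is an equidistant fisheye: a pixel r from the principal point sees the ray r / f radians off the axis. A picture is of the moment at which its call begins. There is no depth.
- hand_in(): hands the job in; it is judged then, once.
Trained networks look in a picture, given as the dict that the camera call returned (one of the last four; its "shot" number tells which), for a name from the list of things; names that differ only in an ending like _2 or _b are one class to them, and where a whole thing is asked for, a point or a joint stands for the part that bears it (a point fixed in the world has none). Each returns a list of dicts, best first, with "p" (0 to 1); they miss things now and then, are a little off and sometimes report something else, mostly with a low value. They report only what shows in the picture. A call takes as long as a camera call. They do not tell look-alikes from the thing itself.
- find_in(query, picture): "xyz" ([x, y, z] in mm, in the coordinates of the camera as it stood for that picture, good to about 4 mm: the middle of the surface that is visible of it).
- regions_of(query, picture): "mask" (400x640 bool, what is visible of it).
- pinpoint(query, picture): "xyz" ([x, y, z] in mm, in the coordinates of the camera as it stood for that picture, good to about 4 mm: a listed point, or the origin of a listed thing).
The state is a dict: "time": time; "joint_pos": joint angles; "qd": joint speeds; "joint_efforts": joint torques, N m; "tool_pos": TCP position; "tcp_rot": TCP orientation; "ft_force": force on the tool from outside, world axes, zero at the start; "wrist_torque": the same for the moment, N m; "finger_gap": finger opening in mm; "grip_force": force on a finger pad.
Only numpy, scipy, OpenCV 4.12 (cv2) and the standard library are available. Lean on these libraries where they do the work, as an engineer would, in place of code of your own. Each camera call takes 0.05 s, during which the arm holds its last target. There are 200 camera calls.

TASK

One of the three lacquer tiles in the gluing tray is short and has come away from the brass rail. Pull the bamboo spacer up out of its cup, slide it upright and well down into the one gap between a tile and the dark wooden rail opposite the brass one that is wide enough for it, and push with it until that tile lies flush along the brass rail. Finish holding it there: still gripping the spacer and pressing firmly, without letting go, with the other two tiles, the cup and everything else on the table left undisturbed.

Things in the scene. Friction and masses are not known exactly. Their poses are not given: they have to be found in the camera images.
- tray: Fixed wooden gluing tray, 144 (x) by 280 (y) by 28 mm; origin at the centre of its underside, x points to the brass rail (away from the robot), z up; turned up to 15 degrees. Floor 8 mm thick; rail tops at 28 mm. Three bays, centred at y = -90, 0, +90 mm, each 80 mm wide and 120 mm long: inner faces of the rails at x = -60 (dark wood) and x = +60 mm (brass).
- tile_a_mid (a point): Centre of the short tile, red lacquer with gold inlay, 88 (x) by 74 (y) by 18 mm, about 160 g, loose in any one of the bays. x points across the bay to the far rail, y to the left along the rail, z up. At first 8 to 14 mm off the brass rail, with a gap of 18 to 24 mm to the dark wooden rail. It slides easily.
- tile_a_left (a point): Left (+y) end of the short tile's edge that faces the brass rail, half-way up the tile; axes as the tile.
- tile_a_right (a point): Right (-y) end of the same edge of the short tile; axes as the tile.
- tile_b_mid (a point): Centre of a long tile of the same look, 112 by 74 by 18 mm, in another bay. x points across the bay to the far rail, y to the left along the rail, z up. Its gaps to the rails are under 7 mm, too narrow for the spacer.
- tile_c_mid (a point): Centre of the other long tile, the same as tile_b.
- cup: Green bamboo cup with orange bands, 84 mm across, 60 mm high, 0.7 kg, loose; origin at the centre of its underside. A wooden insert fills its middle, with an upright slot, 13 by 27 mm and 43 mm deep, on the cup's axis, its floor 12 mm above the table.
- spacer_mid (a point): Centre of the bamboo spacer, a straight flat slat 10 mm thick (along its x) by 24 mm wide (along its y) by 120 mm long (along its z), red band near the upper end, about 35 g. It stands upright and loosely (up to 4 degrees of lean) in the cup's slot, foot 12 mm above the table, so that 72 mm of it stand above the cup's rim.
- spacer: The same bamboo spacer; origin at the centre of its foot (lower end), axes as spacer_mid.
- spacer_foot (a point): Centre of the lower end of the spacer, 60 mm below spacer_mid along the spacer; axes as spacer_mid.
- tile_a: The short tile again; origin on its underside, 5 mm off its centre towards the dark rail.
- glue_jar: Amber glue jar, 72 mm across, 85 mm high, loose; origin at the centre of its underside. To be left alone.
- lacquer_bowl: Black lacquer bowl, 100 mm across, 50 mm high, loose; origin at the centre of its underside. To be left alone.
- tea_cup: White tea cup, 70 mm across, 60 mm high, loose; origin at the centre of its underside. To be left alone.
Things that resemble listed ones, but are neither listed nor needed, are in the scene too. What is shaped like the spacer but purple is not meant. What is shaped like the cup but red is not meant.

How it is judged:
By the outcome, as a careful person would: the job done as asked, in the order asked, and still so for the second after the job is handed in, while the arm keeps its last pose, push and grip.
It also fails if it takes over 45 s, if anything falls off the work surface, if the arm or the gripper's body presses on something with over 40 N, if the wrist force passes 120 N, or if a joint passes its speed limit or range.

## Working session

There is one attempt and no reset: what is moved stays moved. The work goes in short steps, Python scripts to look and compute and a tool call to move; the robot and the scene stay as the last step left them, time stands still between calls to the robot, and variables do not carry over. Pictures are saved under pics/ and viewed, at most 13 in all, crops included, and the job is handed in when it is done.

Besides the shell and the picture viewer there is one more tool, called after "Emit:" as name(argument=value, ...), one argument or row to a line, values as JSON. play_rows: Moves the arm, as the interface text tells. Its arguments: {"type":"object","properties":{"increments":{"type":"array","items":{"type":"array"}},"force":{"type":"number"}},"required":["increments"]}

```bash
mkdir -p pics; cat > h.py <<'E'
from bench import *
import numpy as np, cv2
def save(p,n,crop=None,scale=1):
    im=p["color"][:,:,::-1]
    if crop: im=im[crop[1]:crop[3],crop[0]:crop[2]]
    if scale!=1: im=cv2.resize(im,None,fx=scale,fy=scale,interpolation=cv2.INTER_CUBIC)
    cv2.imwrite("pics/"+n+".png",im)
def w(p,x): return (p["world_from_camera"]@np.r_[x,1])[:3]
def px(p,X):
    c=np.linalg.inv(p["world_from_camera"])@np.r_[X,1]; q=p["intrinsics"]@c[:3]; return q[:2]/q[2]
def ray(p,u,v,z):
    T=p["world_from_camera"]; d=T[:3,:3]@np.linalg.inv(p["intrinsics"])@np.r_[u,v,1]; o=T[:3,3]
    return o+d*(z-o[2])/d[2]
def show(p,names,fn=None):
    for n in names:
        for r in (fn or pinpoint)(n,p)[:4]:
            X=w(p,r["xyz"]); print(n,round(r["p"],2),X.round(1),px(p,X).round(0))
E
python3 - <<'E'
from h import *
np.set_printoptions(suppress=True)
for n in ["scene","top"]:
    p=snapshot(n); save(p,n); print(n, p["world_from_camera"].round(2).tolist())
    show(p,["spacer_mid","spacer_foot","cup","tray","tile_a_mid","tile_a_left","tile_a_right","tile_b_mid"])
print(sense())
E
```

```text
scene [[-0.76, 0.52, -0.39, 960.27], [0.64, 0.59, -0.48, 603.81], [-0.02, -0.62, -0.79, 963.72], [0.0, 0.0, 0.0, 1.0]]
spacer_mid 0.83 [492.4 408.3  58.5] [446. 306.]
spacer_mid 0.67 [488.8 315.3  73. ] [415. 271.]
spacer_mid 0.49 [586.2  25.4  17.8] [295. 226.]
spacer_foot 0.97 [492.3 414.7   1.6] [444. 320.]
spacer_foot 0.79 [488.1 316.9  18. ] [412. 284.]
cup 0.95 [488.6 317.9  -0.6] [411. 288.]
cup 0.77 [398.  449.1  -2.1] [485. 305.]
tray 0.9 [528.5  -0.5   1.1] [307. 211.]
tile_a_mid 0.83 [533.3  -4.9  18.8] [304. 207.]
tile_a_left 0.86 [581.6  23.2  19.7] [296. 224.]
tile_a_left 0.43 [545.2  83.2  18.6] [324. 232.]
tile_a_right 0.88 [572.9 -45.7  14. ] [282. 207.]
tile_a_right 0.69 [489.6 314.4  18.8] [411. 283.]
tile_b_mid 0.69 [544.2  82.9  16.5] [324. 232.]
tile_b_mid 0.46 [488.  318.3  71.4] [416. 272.]
top [[0.02, -1.0, 0.06, 478.71], [-1.0, -0.02, 0.0, 61.44], [0.0, -0.06, -1.0, 1127.59], [0.0, 0.0, 0.0, 1.0]]
spacer_mid 0.61 [484.9 317.8  68.6] [215. 221.]
spacer_mid 0.56 [496.6 416.   60.2] [176. 215.]
spacer_foot 0.51 [491.4 412.4   0.9] [185. 218.]
cup 0.71 [490.  31
[... 304 characters left out ...]
13.]
tile_b_mid 0.58 [541.4  85.9  15.9] [311. 201.]
{'time': 0.9, 'joint_pos': array([-79.32073076,   7.46883735,  85.26751807,  -0.00084527,
        87.26323611,  -4.89098885]), 'qd': array([-0.03762672,  0.04764395,  0.01115683,  0.02818207,  0.00792459,
       -0.01995341]), 'joint_efforts': array([ -0.00141276, -56.93162441, -50.08682013,  -0.00010187,
         0.00108261,   0.00005159]), 'tool_pos': array([ 161.08855362, -577.96794682,  231.31922568]), 'tcp_rot': array([179.999665  ,   0.00087606,  15.57029844]), 'ft_force': array([ 0.28189209,  0.00688952, -0.53543276]), 'wrist_torque': array([-0.01405418,  0.00908277, -0.01311701]), 'grip_force': 0.0, 'finger_gap': 85.30928670367317}
```

View pics/scene.png

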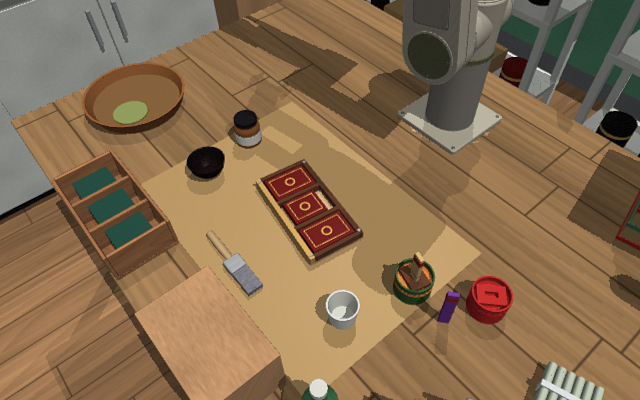

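View pics/top.png

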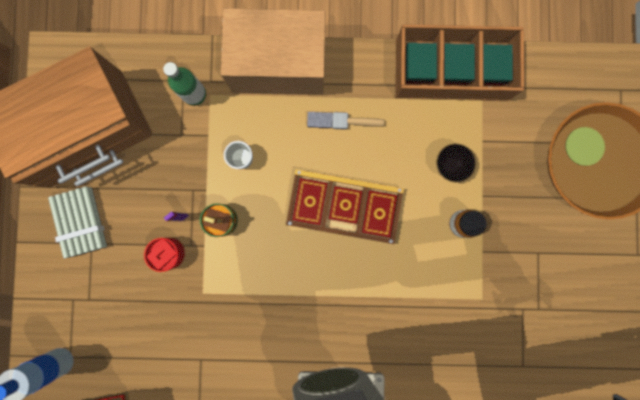

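The candidates for the spacer are the bamboo slat in the green cup at scene (416,268) and the purple slat at (448,307). The candidates for the cup are green (413,282) and red (490,298). I choose the bamboo slat and the green cup. The wide gap with light floor showing is in the middle bay, at top (343,226).

```bash
python3 - <<'E'
from h import *
p=snapshot("scene"); q=snapshot("top")
a=cv2.resize(p["color"][235:325,370:510],(560,360),interpolation=3)[:, :400]
b=cv2.resize(q["color"][195:245,190:245],(396,360),interpolation=3)
c=cv2.resize(q["color"][160:250,280:412],(796,543),interpolation=3)[:, :]
c=cv2.resize(c,(352,240))
o=np.zeros((600,796,3),np.uint8); o[:360,:400]=a; o[:360,400:796]=b; o[360:600,:352]=c
cv2.imwrite("pics/crop1.png",o[:,:,::-1])
s=p
for n in ["scene","top"]:
    P=p if n=="scene" else q
    for k in ["spacer","cup"]:
        for r in regions_of(k,P)[:3]:
            m=r["mask"]; ys,xs=np.nonzero(m); print(n,k,round(r["p"],2),m.sum(),xs.min(),xs.max(),ys.min(),ys.max())
E
```

```text
scene spacer 0.68 234 412 424 253 280
scene spacer 0.57 371 440 459 292 322
scene cup 0.83 1361 393 434 258 305
scene cup 0.71 1703 466 511 275 323
scene cup 0.62 888 234 261 110 148
top spacer 0.73 167 165 187 212 221
top spacer 0.68 89 205 221 217 223
top cup 0.77 1031 199 238 204 237
top cup 0.55 1110 144 185 237 271
top cup 0.18 976 329 362 187 223
```

View pics/crop1.png

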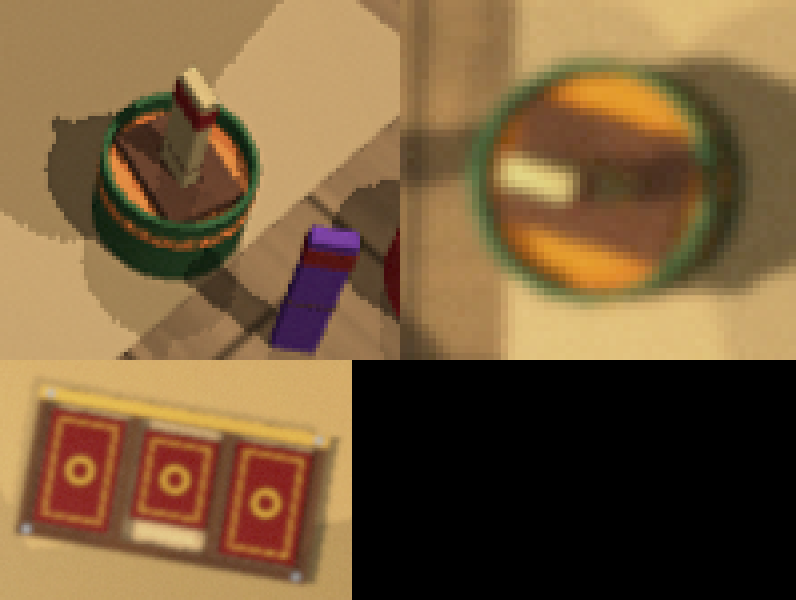

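The crop shows a pale bamboo slat with a red band standing in the green cup. Its wide side lies roughly along world y, and it leans a little. The middle bay has the pale gap on the dark-rail side. I'm moving above the cup with y closing across the slat's thickness.

Emit:
play_rows(
  increments=[
    [1,[29.2,-19.9,0],0],
    [1,[29.2,-19.9,0],0],
    [1,[29.2,-19.9,0],0],
    [1,[29.2,-19.9,0],0],
    [1,[29.2,-19.9,0],0],
    [1,[29.2,-19.9,0],0],
    [1,[29.2,-19.9,0],0],
    [1,[29.2,-19.9,0],0],
    [1,[29.2,-19.9,0],0],
    [1,[29.2,-19.9,0],0],
    [1,[29.2,-19.9,0],0],
    [1,[29.2,-19.9,0],0],
  ],
)

```text
time: 2.2
tool_pos: [435.4, -252.4, 231.6]
tcp_rot: [180.0, -0.0, 15.6]
ft_force: [0.2, -0.3, 0.3]
finger_gap: 85.4
grip_force: 0.0
```

Emit:
play_rows(
  increments=[
    [1,[29.2,-19.9,0],0],
    [1,[29.2,-19.9,0],0],
    [1,[10.4,-35.5,0],0],
    [1,[10.4,-35.5,0],0],
    [1,[10.4,-35.5,0],0],
    [1,[10.4,-35.5,0],0],
    [1,[10.4,-35.5,0],0],
    [1,[10.4,-35.5,0],0],
    [1,[10.4,-35.5,0],0],
    [1,[10.4,-35.5,0],0],
    [1,[10.4,-35.5,0],0],
    [1,[10.4,-35.5,0],0],
  ],
)

```text
time: 3.2
tool_pos: [484.7, 171.9, 231.6]
tcp_rot: [180.0, -0.0, 15.6]
ft_force: [0.7, -0.4, 0.3]
finger_gap: 85.1
grip_force: 0.0
```

Emit:
play_rows(
  increments=[
    [1,[10.4,-35.5,0],0],
    [1,[10.4,-35.5,0],0],
    [1,[10.4,-35.5,0],0],
    [1,[10.4,-35.5,0],0],
    [1,[0,0,0],-0.118],
    [1,[0,0,0],-0.118],
    [1,[0,0,0],-0.118],
    [1,[0,0,0],-0.118],
    [1,[0,0,0],-0.118],
    [1,[0,0,0],-0.118],
    [1,[0,0,0],-0.118],
    [1,[0,0,0],-0.118],
  ],
)

```text
time: 4.2
tool_pos: [486.9, 318.0, 231.3]
tcp_rot: [-180.0, 0.0, 70.0]
ft_force: [0.2, 0.4, -0.4]
finger_gap: 85.6
grip_force: 0.0
```

Emit:
play_rows(
  increments=[
    [1,[0,0,0],-0.118],
    [1,[0,0,0],-0.118],
    [1,[0,0,0],0],
  ],
)

```text
time: 4.45
tool_pos: [487.0, 318.0, 231.4]
tcp_rot: [180.0, -0.0, 83.5]
ft_force: [-0.1, -0.2, -0.2]
finger_gap: 85.2
grip_force: 0.0
```

```bash
python3 - <<'E'
from h import *
np.set_printoptions(suppress=True)
p=snapshot("wrist"); save(p,"wrist1"); print(p["world_from_camera"].round(3).tolist(),p["intrinsics"].tolist())
for n in ["spacer_mid","spacer_foot","cup"]:
    for r in pinpoint(n,p)[:3]: print(n,round(r["p"],2),w(p,r["xyz"]).round(1))
s=sense(); print(s["time"],s["tool_pos"],s["tcp_rot"])
E
```

```text
[[0.994, -0.108, -0.033, 495.105], [-0.113, -0.951, -0.287, 391.771], [-0.001, 0.289, -0.957, 374.306], [0.0, 0.0, 0.0, 1.0]] [[309.70691628693146, 0.0, 316.39035152793906], [0.0, 309.70691628693146, 198.46897030518687], [0.0, 0.0, 1.0]]
spacer_mid 0.91 [497.8 412.1  62.5]
spacer_mid 0.59 [485.1 314.9  72.2]
spacer_foot 0.84 [492.5 417.   -1.2]
cup 0.91 [490.  316.8  -1.7]
cup 0.7 [400.1 451.5  -1. ]
4.65 [486.9332929  317.98391386 231.29617443] [179.99952993  -0.00099538  82.9758362 ]
```

View pics/wrist1.png

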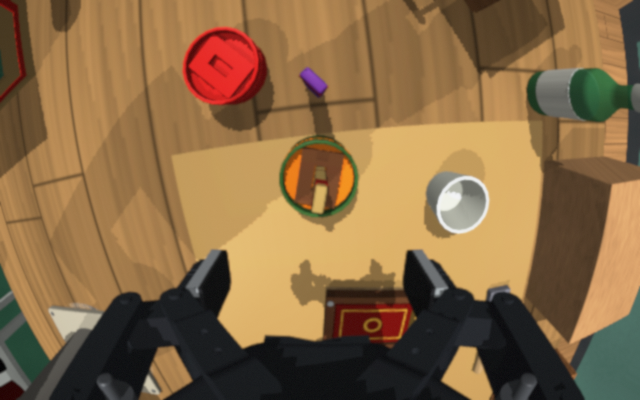

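The wrist view shows the spacer at (320,190) inside the green cup, between the fingers. The purple slat is at (314,82) and the red cup at (224,66). Next I zoom in for the slat's yaw.

```bash
cat >> h.py <<'E'
def fray(p,u,v,z):
    K=p["intrinsics"]; a=(np.r_[u,v]-K[:2,2])/K[0,0]; t=np.hypot(*a); d=np.r_[a/t*np.sin(t),np.cos(t)]
    T=p["world_from_camera"]; d=T[:3,:3]@d; o=T[:3,3]; return o+d*(z-o[2])/d[2]
E
python3 - <<'E'
from h import *
p=snapshot("wrist"); save(p,"w1c",(290,145,350,205),10)
E
```

```text
(no output)
```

View pics/w1c.png

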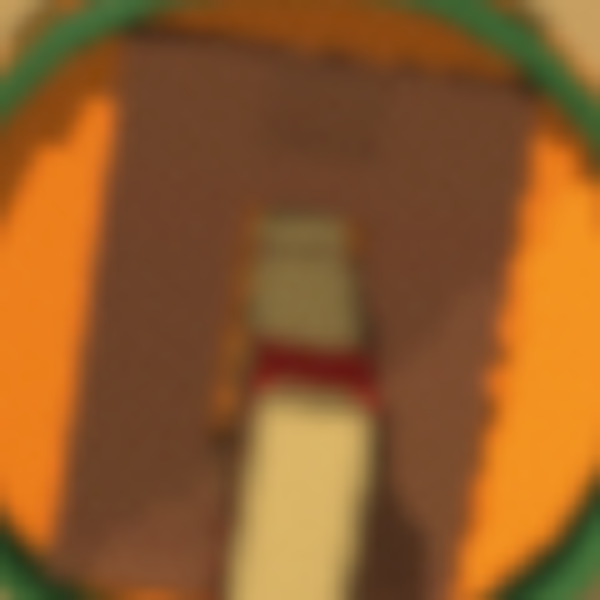

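```bash
python3 - <<'E'
from h import *
p=snapshot("wrist")
A,B,C,D=[fray(p,*q,131.5)[:2] for q in [(315.3,185),(327.2,185.4),(313,205),(325.8,205)]]
print(A,B,C,D); 
for a,b in [(A,C),(B,D)]: d=a-b; print(np.degrees(np.arctan2(-d[0],d[1])))
# slot lines / insert edges at z=55
E1=[fray(p,*q,57)[:2] for q in [(301.2,155.5),(296,199),(342.5,160),(335.5,203)]]
for a,b in [(E1[0],E1[1]),(E1[2],E1[3])]: d=a-b; print("ins",np.degrees(np.arctan2(-d[0],d[1])))
c=p["color"][180:225,300:340].astype(int)
m=(c.sum(2)>420)&(c[:,:,2]>75)&(c[:,:,0]-c[:,:,2]<150)
n,l,st,ce=cv2.connectedComponentsWithStats(m.astype(np.uint8)); k=1+st[1:,4].argmax()
ys,xs=np.nonzero(l==k); pts=np.array([fray(p,300+x,180+y,131.5)[:2] for x,y in zip(xs,ys)])
print(st[k]); print(pts.mean(0), cv2.minAreaRect(pts.astype(np.float32)))
E
```

```text
[487.14160763 330.49251481] [496.65931809 328.99208886] [483.16917906 313.85465018] [493.6417024  312.56811618]
-13.428445863960315
-10.410976809214894
ins -14.462980755450936
ins -14.982409557193003
[ 13   6  13  27 247]
[488.71216286 318.68387764] ((488.6951904296875, 318.36181640625), (22.261608123779297, 7.864269733428955), 74.50288391113281)
```

Emit:
play_rows(
  increments=[
    [1,[0,0,0],0.113],
    [1,[0.5,1.9,20],0],
    [1,[0,0,27],0],
    [1,[0,0,27],0],
    [1,[0,0,27],0],
    [1,[0,0,27],0],
    [1,[0,0,21],0],
    [1,[0,0,10],0],
    [1,[0,0,0],0],
    [1,[0,0,0],0],
  ],
)

```text
time: 5.58
tool_pos: [488.9, 318.0, 72.6]
tcp_rot: [-180.0, 0.0, 76.7]
ft_force: [0.0, 0.2, 0.6]
finger_gap: 85.0
grip_force: 0.0
```

```bash
python3 - <<'E'
from h import *
p=snapshot("wrist"); save(p,"w2",(200,120,440,300),3)
s=sense(); print(s["tool_pos"],s["tcp_rot"],s["ft_force"])
E
```

```text
[489.78567314 318.5505458   73.82420408] [ 1.79919686e+02 -7.27744628e-02  7.66822452e+01] [ 0.41838492 -0.43166737 -0.25011631]
```

View pics/w2.png

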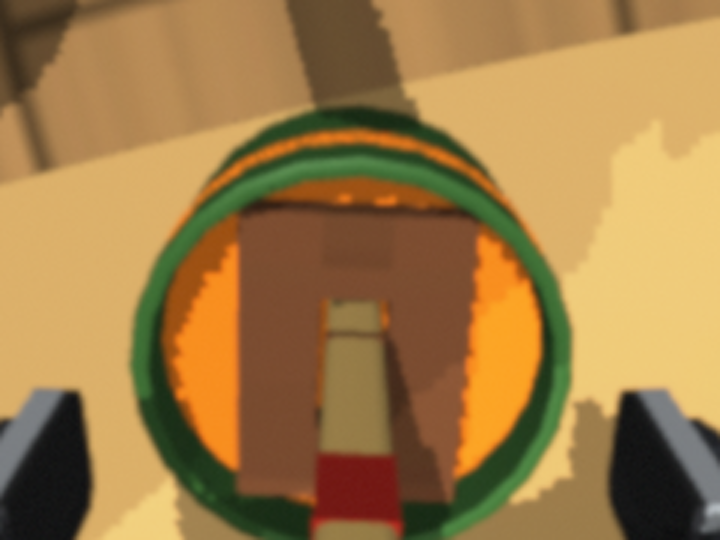

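The slat is centred between the fingers (90 and 620, with the slat at 357) and square to them. Closing now.

Emit:
play_rows(
  increments=[
    [-1,[0,0,0],0],
    [-1,[0,0,0],0],
    [-1,[0,0,0],0],
    [-1,[0,0,0],0],
    [-1,[0,0,0],0],
    [-1,[0,0,0],0],
    [-1,[0,0,0],0],
    [-1,[0,0,0],0],
    [-1,[0,0,0],0],
    [-1,[0,0,0],0],
  ],
  force=90,
)

```text
time: 6.47
tool_pos: [489.1, 318.2, 72.7]
tcp_rot: [180.0, -0.0, 76.7]
ft_force: [-0.4, 0.0, 3.2]
finger_gap: 8.6
grip_force: 88.1
```

Emit:
play_rows(
  increments=[
    [-1,[0,0,-4],0],
    [-1,[0,0,-8],0],
    [-1,[0,0,-10],0],
    [-1,[0,0,-10],0],
    [-1,[0,0,-10],0],
    [-1,[0,0,-10],0],
    [-1,[0,0,-10],0],
    [-1,[0,0,-10],0],
    [-1,[0,0,-10],0],
    [-1,[0,0,-10],0],
    [-1,[0,0,0],0],
  ],
)

```text
time: 7.38
tool_pos: [490.2, 318.7, 167.4]
tcp_rot: [179.8, -0.1, 76.7]
ft_force: [-0.0, -0.1, 0.2]
finger_gap: 8.9
grip_force: 87.8
```

```bash
python3 - <<'E'
from h import *
p=snapshot("scene"); q=snapshot("top")
a=cv2.resize(p["color"][215:315,360:480],(480,400),interpolation=3)
c=cv2.resize(q["color"][170:250,285:405],(796,531),interpolation=3)
cv2.imwrite("pics/lift.png",a[:,:,::-1]); cv2.imwrite("pics/tray.png",c[:,:,::-1])
show(p,["cup","spacer_foot","spacer_mid"])
show(q,["cup","tile_a_left","tile_a_right","tile_a_mid","tray"])
s=sense(); print(s["tool_pos"],s["tcp_rot"],s["ft_force"],s["finger_gap"])
E
```

```text
cup 0.89 [398.4 449.5  -1.7] [485. 306.]
cup 0.84 [489.3 317.1   0.9] [411. 288.]
spacer_foot 0.69 [490.8 317.  106.7] [417. 263.]
spacer_foot 0.67 [487.2 317.4 114.3] [419. 261.]
spacer_foot 0.59 [494.6 413.4   0.6] [442. 320.]
spacer_mid 0.64 [490.6 410.   61.4] [448. 305.]
spacer_mid 0.51 [5.297e+02 2.000e-01 5.000e+00] [307. 211.]
spacer_mid 0.5 [489.3 317.7 167.9] [422. 247.]
cup 0.96 [398.8 449.1  -1.1] [170. 253.]
cup 0.79 [489.3 317.   -2.9] [222. 220.]
cup 0.27 [487.7 314.8 109.5] [212. 220.]
tile_a_left 0.81 [581.9  28.1  17.2] [334. 186.]
tile_a_right 0.7 [575.  -45.   11.3] [362. 189.]
tile_a_right 0.59 [512.9 -92.   18.1] [380. 214.]
tile_a_mid 0.71 [528.4   2.3   1.2] [343. 207.]
tile_a_mid 0.62 [532.6  -3.8  15.7] [346. 205.]
tray 0.87 [527.3  -0.9  -1.5] [344. 208.]
[488.65139653 317.91942216 163.79768309] [-1.79961593e+02  3.08571325e-02  7.67050146e+01] [-0.57214663 -0.01514986 -0.04348149] 8.744505203493828
```

View pics/tray.png

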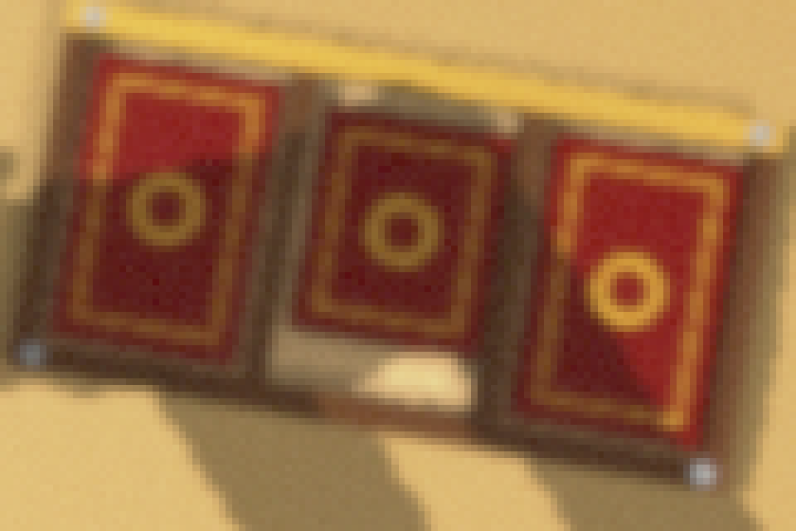

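The spacer is out and the cup is undisturbed. The tray crop shows the gap from the tile's lower edge, (290,322)-(485,350), to the dark rail, (268,385)-(478,412). The rail studs are at (93,15), (760,131), (33,352) and (703,472).

```bash
python3 - <<'E'
from h import *
np.set_printoptions(suppress=True)
p=snapshot("top"); f=lambda u,v,z: ray(p,285+u/6.633-.5,170+v/6.633-.5,z)[:2]
S=[f(93,15,28),f(760,131,28),f(33,352,28),f(703,472,28)]
c=np.mean(S,0); dy=(S[0]-S[1]+S[2]-S[3])/2; yaw=np.arctan2(-dy[0],dy[1]); 
print(np.array(S).round(1),c,np.degrees(yaw),np.hypot(*dy),S[0]-S[2],S[1]-S[3])
ex=np.r_[np.cos(yaw),np.sin(yaw)]; ey=np.r_[-ex[1],ex[0]]
L=lambda q:(np.r_[(q-c)@ex,(q-c)@ey]).round(1)
for n,(u,v,z) in dict(tdl=(290,322,26),tdr=(485,350,26),rl=(268,385,28),rr=(478,412,28),ttl=(335,105,26),ttr=(515,135,26)).items(): print(n,L(f(u,v,z)))
for x in (-48,-50): print(x,c+x*ex)
E
```

```text
[[ 615.3  119. ]
 [ 576.  -138.3]
 [ 485.2  138.8]
 [ 445.  -118. ]] [530.37623094   0.38899071] -8.781064470127463 260.1173881388863 [130.07801986 -19.77227501] [131.03235842 -20.261819  ]
tdl [-37.3  35. ]
tdr [-34.9 -40.4]
rl [-62.5  39.2]
rr [-58.7 -41.6]
ttl [47.9 32.4]
ttr [ 48.6 -37.8]
-48 [482.93884434   7.7166338 ]
-50 [480.96228657   8.02195226]
```

Emit:
play_rows(
  increments=[
    [-1,[-27.8,5.8,0],0],
    [-1,[-27.8,5.8,0],0],
    [-1,[-27.8,5.8,0],0],
    [-1,[-27.8,5.8,0],0],
    [-1,[-27.8,5.8,0],0],
    [-1,[-27.8,5.8,0],0],
    [-1,[-27.8,5.8,0],0],
    [-1,[-27.8,5.8,0],0],
    [-1,[-27.8,5.8,0],0],
    [-1,[-27.8,5.8,0],0],
    [-1,[-27.6,5.8,0],0],
    [-1,[0,0,0],-0.08],
  ],
)

```text
time: 8.93
tool_pos: [480.6, 1.7, 164.4]
tcp_rot: [180.0, 0.1, 81.0]
ft_force: [0.8, 0.6, -0.9]
finger_gap: 9.2
grip_force: 87.8
```

Emit:
play_rows(
  increments=[
    [-1,[0,0,15],0],
    [-1,[0,0,20],0],
    [-1,[0,0,20],0],
    [-1,[0,0,0],0],
    [-1,[0,0,0],0],
  ],
)

```text
time: 9.35
tool_pos: [479.6, 6.1, 108.4]
tcp_rot: [-179.8, 0.0, 81.3]
ft_force: [1.2, -0.0, 0.3]
finger_gap: 9.2
grip_force: 87.9
```

```bash
python3 - <<'E'
from h import *
p=snapshot("wrist"); save(p,"w3",(220,130,420,280),4)
q=snapshot("scene"); save(q,"s3",(250,150,370,250),6)
show(q,["spacer_foot","spacer_mid"])
for n in ["spacer_foot","tile_a_mid","tile_a_left","tile_a_right","tray"]:
    for r in pinpoint(n,p)[:2]: print(n,round(r["p"],2),w(p,r["xyz"]).round(1))
s=sense(); print(s["tool_pos"],s["tcp_rot"],s["ft_force"],s["finger_gap"])
E
```

```text
spacer_foot 0.76 [493.8 413.5   2.6] [443. 320.]
spacer_foot 0.49 [481.6   3.8  54.4] [322. 189.]
spacer_mid 0.8 [493.2 410.3  61.7] [447. 306.]
spacer_mid 0.77 [481.    3.8 108.4] [322. 174.]
spacer_mid 0.16 [ 490.4 -307.2    2.4] [250. 139.]
spacer_foot 0.62 [477.2   6.   49.7]
tile_a_mid 0.74 [573.5 -43.5  17.1]
tile_a_mid 0.55 [534.2   3.   17.4]
tile_a_left 0.89 [586.8  31.   16.2]
tile_a_right 0.67 [572.7 -45.7  14.4]
tile_a_right 0.51 [532.3   1.3  17.5]
[481.05850841   5.94634482 109.86337686] [ 1.79949173e+02 -2.03534969e-03  8.12960751e+01] [ 0.66484763  0.78967359 -0.2402727 ] 8.75761253343494
```

View pics/w3.png

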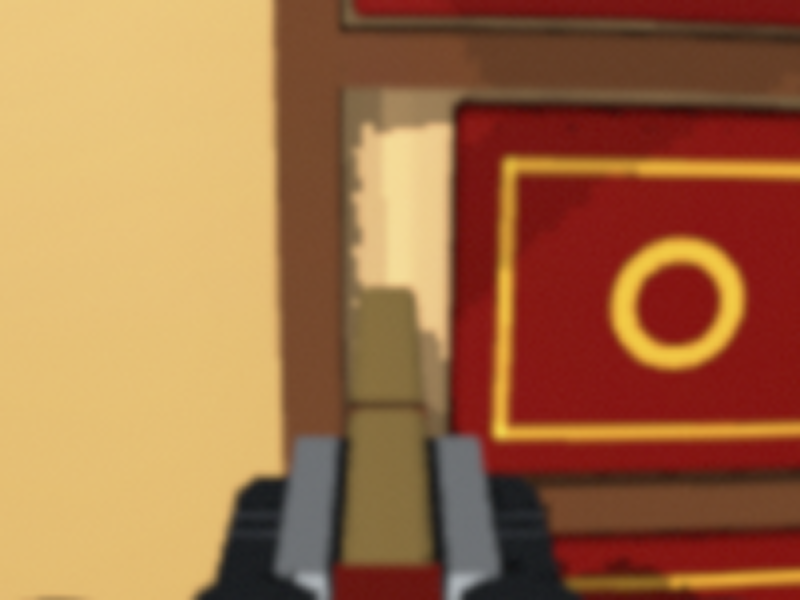

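View pics/s3.png

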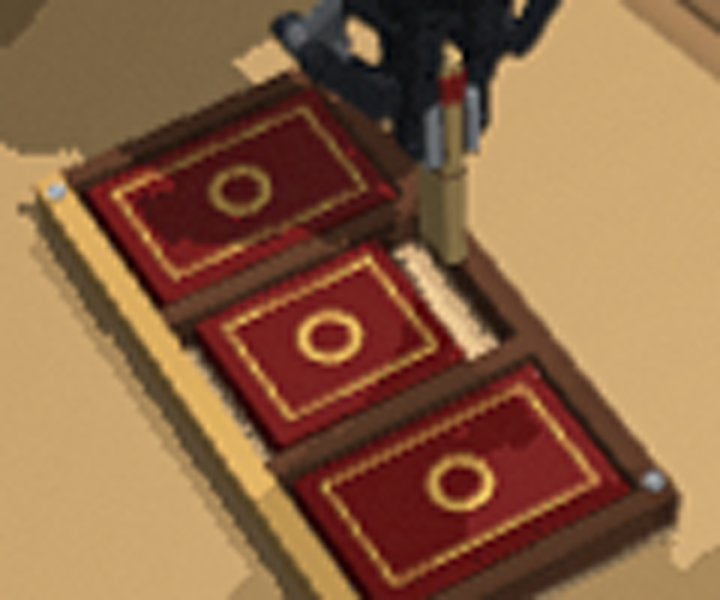

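The wrist crop shows the gap between x=345 (rail) and 452 (tile). The spacer's foot is at 358-413, slightly towards the rail. I'll work out the offset.

```bash
python3 - <<'E'
from h import *
p=snapshot("wrist"); f=lambda u,v,z: fray(p,220+u/4-.4,130+v/4-.4,z)[:2]
t=np.radians(-8.8); ex=np.r_[np.cos(t),np.sin(t)]; ey=np.r_[-ex[1],ex[0]]; c=np.r_[530.4,.4]
for n,a in dict(footL=(358,290,49),footR=(413,290,49),railA=(345,400,28),railB=(343,90,28),tileA=(450,430,26),tileB=(456,105,26),divTop=(400,88,28)).items():
    q=f(*a); print(n,q.round(1),(q-c)@ex,(q-c)@ey)
print((np.r_[481,5.9]-c)@ex,(np.r_[481,5.9]-c)@ey)
E
```

```text
footL [477.3  16.8] -54.98045043446851 8.11129893046399
footR [486.7  15.4] -45.49073622697423 8.122192184177825
railA [469.7 -11.6] -58.183194269856756 -21.129858832979806
railB [479.1  48.6] -58.0545584110953 39.807313864497246
tileA [489.2 -22. ] -37.32961123743373 -28.461619714058255
tileB [499.2  42.4] -37.24418619819446 36.75310883915435
divTop [489.5  47.4] -47.63721861879219 40.176865737810914
-49.65990414302189 -2.1222442144754377
```

Emit:
play_rows(
  increments=[
    [-1,[3,2.4,0],0],
    [-1,[0,0,6],0],
    [-1,[0,0,6],0],
    [-1,[0,0,6],0],
    [-1,[0,0,6],0],
    [-1,[0,0,5],0],
    [-1,[0,0,5],0],
    [-1,[0,0,3],0],
    [-1,[0,0,0],0],
    [-1,[0,0,0],0],
  ],
  force=110,
)

```text
time: 10.68
tool_pos: [483.4, 8.6, 72.1]
tcp_rot: [-180.0, 0.0, 81.3]
ft_force: [-0.4, 0.5, -0.6]
finger_gap: 8.9
grip_force: 108.0
```

```bash
python3 - <<'E'
from h import *
for i in range(3):
    p=snapshot("wrist"); s=sense(); print(s["tool_pos"].round(1),s["ft_force"].round(1),s["finger_gap"])
print(s["tcp_rot"],[ (round(r["p"],2),w(p,r["xyz"]).round(1)) for r in pinpoint("spacer_foot",p)[:1]])
E
```

```text
[483.7   8.5  72.5] [-0.1  0.2 -0.2] 8.780957475364787
[483.8   8.5  72.6] [-0.   0.4 -0.3] 8.69040074112843
[483.9   8.5  72.8] [-0.3 -0.2 -0.8] 8.697142498881885
[ 1.79952587e+02 -3.68897318e-03  8.12906149e+01] [(0.59, array([484. ,   7.4,   8.6]))]
```

Emit:
play_rows(
  increments=[
    [-1,[0,2,0],0],
    [-1,[0,2,0],0],
    [-1,[0,2,0],0],
    [-1,[0,1.5,0],0],
    [-1,[0,1.5,0],0],
    [-1,[0,1.5,0],0],
    [-1,[0,1.5,0],0],
    [-1,[0,1,0],0],
    [-1,[0,1,0],0],
    [-1,[0,0,0],0],
    [-1,[0,0,0],0],
  ],
)

```text
time: 11.8
tool_pos: [497.6, 6.4, 72.3]
tcp_rot: [180.0, -0.0, 81.3]
ft_force: [0.7, 0.4, -0.0]
finger_gap: 9.1
grip_force: 108.5
```

Emit:
play_rows(
  increments=[
    [-1,[0,0.8,0],0],
    [-1,[0,0.8,0],0],
    [-1,[0,0.7,0],0],
    [-1,[0,0.7,0],0],
    [-1,[0,0,0],0],
    [-1,[0,0,0],0],
  ],
)

```text
time: 12.3
tool_pos: [498.5, 6.3, 71.8]
tcp_rot: [-179.8, 0.0, 81.3]
ft_force: [-8.6, 0.9, 5.9]
finger_gap: 8.7
grip_force: 109.3
```

Emit:
play_rows(
  increments=[
    [-1,[0,0.7,0],0],
    [-1,[0,0.7,0],0],
    [-1,[0,0,0],0],
    [-1,[0,0,0],0],
  ],
)

```text
time: 12.63
tool_pos: [498.9, 6.3, 71.5]
tcp_rot: [-179.6, 0.0, 81.3]
ft_force: [-13.2, 1.3, 8.9]
finger_gap: 8.7
grip_force: 109.5
```

```bash
python3 - <<'E'
from h import *
p=snapshot("wrist"); q=snapshot("scene")
a=cv2.resize(p["color"][110:290,220:480],(780,540),interpolation=3)[:300]
a=cv2.resize(p["color"][130:260,260:470],(485,300),interpolation=3)
b=cv2.resize(q["color"][165:245,265:345],(300,300),interpolation=3)
cv2.imwrite("pics/push.png",np.hstack([a,b])[:,:,::-1])
for n in ["tile_a_mid","tile_a_left","tile_a_right"]:
    for P in (p,q):
        for r in pinpoint(n,P)[:2]: print(n,round(r["p"],2),w(P,r["xyz"]).round(1))
s=sense(); print(s["tool_pos"],s["tcp_rot"],s["ft_force"],s["wrist_torque"])
E
```

```text
tile_a_mid 0.57 [545.3  -1.   22.6]
tile_a_mid 0.7 [545.7  -5.   22.2]
tile_a_left 0.97 [598.7  29.4  14.5]
tile_a_left 0.8 [594.5  23.4  17.1]
tile_a_right 0.76 [583.8 -46.2  16.9]
tile_a_right 0.65 [528.4  -1.1   1.1]
[498.84506114   6.28438444  71.42412305] [-1.79620482e+02  7.78631964e-03  8.13009187e+01] [-12.59583224   2.17488207   7.38175583] [ 0.45009472  2.73479646 -0.00935038]
```

View pics/push.png

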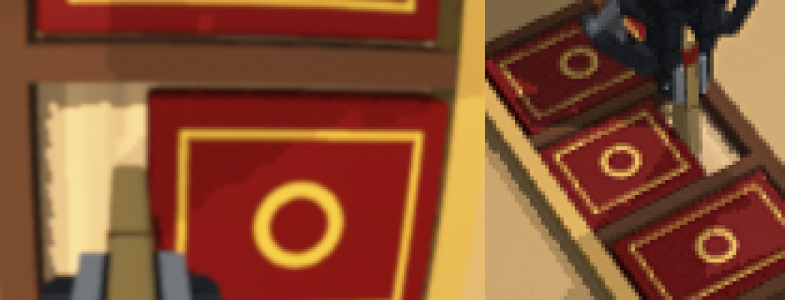

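The tile lies flush along the brass rail across its whole width, and the spacer is upright in the gap. I'm firming up the push.

Emit:
play_rows(
  increments=[
    [-1,[0,0.7,-0.2],0],
    [-1,[0,0.7,-0.2],0],
    [-1,[0,0.7,-0.2],0],
    [-1,[0,0.5,0],0],
    [-1,[0,0,0],0],
    [-1,[0,0,0],0],
    [-1,[0,0,0],0],
  ],
)

```text
time: 13.62
tool_pos: [499.5, 6.2, 71.5]
tcp_rot: [-179.4, 0.0, 81.3]
ft_force: [-19.0, 3.4, 13.7]
finger_gap: 8.6
grip_force: 110.2
```

```bash
python3 - <<'E'
from h import *
p=snapshot("wrist"); q=snapshot("scene"); t=snapshot("top")
a=cv2.resize(p["color"][130:260,260:470],(485,300),interpolation=3)
b=cv2.resize(q["color"][165:245,265:345],(300,300),interpolation=3)
d=cv2.resize(t["color"][140:260,190:504],(785,300),interpolation=3)
cv2.imwrite("pics/push2.png",np.vstack([np.hstack([a,b]),d])[:,:,::-1])
show(t,["cup"])
s=sense(); print(s["time"],s["tool_pos"],s["tcp_rot"],s["ft_force"],s["finger_gap"])
E
```

```text
cup 0.74 [492.7 316.8  -2.2] [222. 218.]
cup 0.74 [400.9 451.3   0.7] [169. 253.]
13.8167 [499.49234905   6.21374818  71.47672826] [-1.79369282e+02  1.46181270e-02  8.13107414e+01] [-20.43354813   3.89934381  12.3742924 ] 8.568059205193965
```

View pics/push2.png

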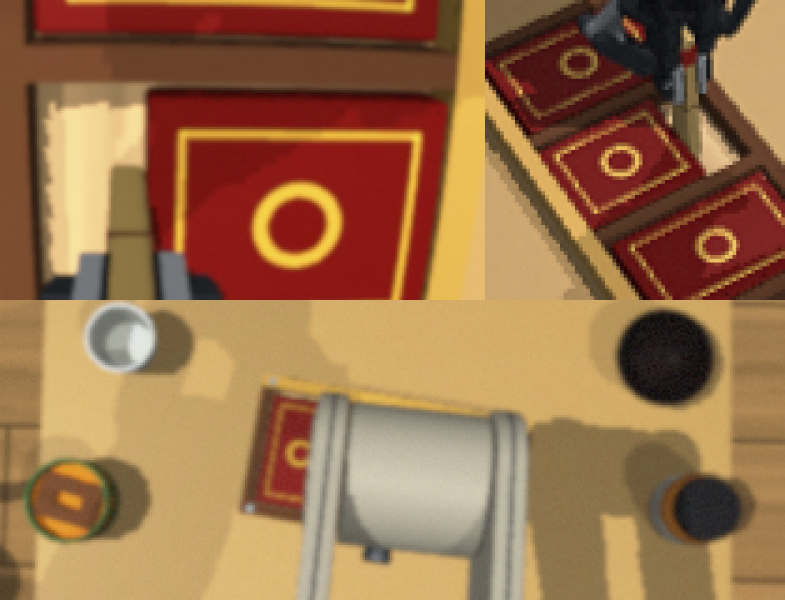

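The picture shows the tile flush along the brass, the spacer upright at crop (130,230), and the cup, tea cup, bowl and jar undisturbed. The push is steady at about 20 N.

```bash
python3 -c "
from bench import *
print(hand_in())"
```

```text
the job is handed in; nothing more can be done
None
```

I handed the job in at about 14 s: the gripped spacer is upright and well down in the middle bay's gap, pressing the short tile against the brass rail at about 20 N, with everything else undisturbed as far as the last pictures show.

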